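Isolate the box and offer up its terminal flap to the hinge

ROBOT

A 7-joint arm with a two-finger parallel gripper is mounted at the origin on a cart in front of the work surface, level with it; the furniture and walls round the work are solid. World frame = base frame: x ahead of the robot, y to its left, z up, the work surface at z = 0. Lengths are in m, angles in rad, forces in N, time in s.
With the tool pointing down it reaches from about 0.425 to 0.95 m from the base axis. Payload 4.7 kg.
Tool frame: the origin (TCP) lies between the finger pads; the fingertips stand 25 mm ahead of it and the grasp point (between the pads) lies 6 mm ahead of it; z points along the fingers, y is the line along which they close (so a half turn about z gives the same grasp; the last joint's range is limited). The gripper opens to 85 mm and grips with 20 to 120 N. Pads are 22 mm wide; open, the fingers measure 114 mm over their backs; the gripper's body (76 mm by 85 mm) begins 54 mm behind the grasp point. The pads swing forward as they close: fully open they stand 13 mm farther back than shut.
Start: joints at [1.243, 0.469, -0.049, 1.532, 0.024, 1.141, -0.082], TCP at [0.199, -0.645, 0.256] pointing down, gripper open.
Joint ranges: [-2.59, 2.59], [-0.33, 1.99], [-1.39, 1.29], [0.1, 2.45], [-1.04, 4.18], [0.21, 1.99], [-2.66, 2.66]. Speed limits (rad/s): [2.57, 2.57, 3.14, 3.14, 3.14, 3.14, 3.14].

INTERFACE

Orientations are given as a 3x3 rotation matrix whose columns are the frame's x, y, z axes.
In Python, from rig import * gives the robot as it stands. Calls block until the motion is done:
- movep(position, orientation): joint-space move of the TCP to a pose.
- move_l(position, attitude=None, feed=0.15, until_force=None): straight line of the TCP; attitude=None keeps the orientation; feed is the mean speed in m/s. With until_force (N) it stops when the force on the tool has changed by that much, and returns True; else False.
- move_joints(angles): joint-space move.
- command_gripper(opening, newtons=None): finger opening in m; newtons is the grip in N (None keeps the last); returns when the fingers have stopped.
- sleep(seconds).
- inverse_kinematics(position, orientation): joint angles nearest the present ones, or None.
- sense(): the state.
- camera(name): name is "scene" or "top" or "wrist"; returns (picture, depth): 400x640x3 uint8, red, green, blue; 400x640 float32, m along the optical axis (not along the pixel's ray), 0 where there is no reading.
- camera_params(name): a dict with "K" (3x3 intrinsics, pixels), "position" and "rotation" of the camera in the world; the wrist camera has in their place "tool_from_camera" (4x4, takes a point from camera to tool coordinates, whose origin is the TCP and whose axes are the flange's). Camera axes: x right, y down, z forward; pixel columns grow to the right and rows downward; lengths in m; the calibration is good to about 2 mm. The wrist camera is an equidistant fisheye: a pixel r from the principal point sees the ray r / f radians off the axis. A picture is of the moment at which its call begins: read the wrist's pose just before it. camera_params takes no time and is no camera call.
A pose or a line that the arm cannot do raises Unreachable and nothing moves.
- finish_job(): hands the job in; it is judged then, once.
The state is a dict: "time_s": time; "joint_pos": joint angles; "qd": joint speeds; "joint_efforts": joint torques, N m; "position": TCP position; "tcp_rot": TCP orientation; "wrist_force": force on the tool from outside, world axes, zero at the start; "ft_torque": the same for the moment, N m; "finger_gap": finger opening in m; "gripper_force": force on a finger pad.
Only numpy, scipy, OpenCV 4.12 (cv2) and the standard library are available. Lean on these libraries where they do the work, as an engineer would, in place of code of your own. Each camera call takes 0.05 s, during which the arm holds its last target. There are 200 camera calls.

TASK

First turn the rotary isolator on top of the grey box anticlockwise, all the way to off, so that its handle points straight front to back. Then take by its handle the flap whose two hinge knuckles fit the two gaps in the box's hinge, and seat its knuckles down in the gaps so that all the holes line up for the hinge pin, the flap level, right side up and reaching out in front of the box. Finish still gripping it and holding it aligned like that, without letting go, with the isolator still off; leave the spare flap (three knuckles) and the other things on the bench where they lie.

Things in the scene. Friction and masses are not known exactly. Their poses are not given: they have to be found in the camera images.
- isolator (a joint): angle of the isolator's handle on top of the box, rad: 0 = off, handle bar along the box's x axis (front to back); 1.4 = on, turned clockwise seen from above. Solid stops at both ends; friction of about 0.06 N m, it stays where it is left.
- isolator_grip (a point): middle of the isolator's black handle bar, on its turning axis (vertical). Bar 44 mm long, 12 mm thick, 30 mm tall; this point is 8 mm below its top and 22 mm above the round dial it stands on (dial 44 mm across). It turns with the handle: its x axis runs along the bar.
- hinge_line (a point): middle of the pin axis of the hinge half on the grey box, 82 mm above the bench. x points from the front into the box, y along the pin axis, z up. Three fixed knuckles (14 mm outside, 8 mm bore), 18 mm wide, at y = -44, 0, 44 mm; the gaps between them are 26 mm wide, centred at y = -22 and 22 mm, each over a V rest.
- isolator_box: fixed grey box, 100 (x) x 150 (y) x 75 mm tall; origin at the middle of its underside; hinge_line is 58 mm in front (-x) of it. The V rests under the gaps open upward, 15 mm wide at the top, 2.5 mm below the pin axis: a 14 mm knuckle lowered into them sits on the pin axis. If let go, the flap tips off forward.
- flap_grip (a point): middle of the handle bar of the flap to fit. Dark steel pull bar 10 mm thick (x), 64 long (y), 14 tall, free underneath over its middle 48 mm; plate top 23 mm below this point. This flap has two knuckles, 22 mm wide, at y = -22 and 22 mm, along its +x edge.
- flap: the flap to fit: aluminium, 106 mm (y) x 69 mm (x), plate 4 mm; lies flat on its knuckles and a down-turned lip at its -x edge; origin at its underside, 40 mm below flap_grip; z up from plate to handle. Weighs about 1.6 N, balanced within a few mm of the bar.
- flap_knuckles (a point): middle of the pin axis of the flap's knuckles (tubes 14 mm outside, 8 mm bore): 30 mm along the flap's +x and 33 mm below flap_grip; same axes as the flap, y along the pin axis. Fitted, it coincides with hinge_line, with the same axes.
- spare_grip (a point): middle of the handle bar of the spare flap: same size and shape but with three knuckles, 18 mm wide, at y = -40, 0 and 40 mm, which do not fit; leave it alone.
- battery_9v_mid (a point): small block battery, 50 x 27 x 18 mm; bystander lying on the bench; point near its middle
- tweezers_straight_mid (a point): straight steel tweezers, 123 x 12 x 9 mm; bystander lying on the bench; point near its middle
- marker_pen_mid (a point): grey marker pen, 134 x 12 x 12 mm; bystander lying on the bench; point near its middle
- screwdriver_mid (a point): screwdriver, 178 x 27 x 27 mm; bystander lying on the bench; point near its middle
- multimeter_mid (a point): hand multimeter, 140 x 80 x 44 mm; bystander lying on the bench; point near its middle

How it is judged:
By the outcome, as a careful person would: the job done as asked, in the order asked, and still so for the second after the job is handed in, while the arm keeps its last pose, push and grip.
It also fails if it takes over 54 s, if anything falls off the work surface, if the arm or the gripper's body presses on something with over 40 N, if the wrist force passes 120 N, or if a joint passes its speed limit or range.

## Working session

There is one attempt and no reset: what is moved stays moved. The work goes in short steps, each a Python script; the robot and the scene stay as the last script left them, time stands still between calls to the robot, and variables do not carry over. Pictures are saved under pics/ and viewed, at most 10 in all, crops included, and the job is handed in when it is done.

```bash
mkdir -p pics; ls
python3 - <<'E'
from rig import *
import cv2,numpy as np
np.set_printoptions(precision=4,suppress=True)
for n in ("top","scene"):
    p,d=camera(n); np.savez(f"{n}0.npz",p=p,d=d); cv2.imwrite(f"pics/{n}0.png",p[:,:,::-1])
    c=camera_params(n); print(n,c)
print(sense()); print(camera_params("wrist"))
E
```

```text
pics
top {'K': array([[368.0275,   0.    , 313.9662],
       [  0.    , 368.0275, 202.4021],
       [  0.    ,   0.    ,   1.    ]]), 'position': array([0.3808, 0.0484, 1.0275]), 'rotation': array([[ 0.0092, -0.9923,  0.1239],
       [-1.    , -0.0093, -0.0002],
       [ 0.0013, -0.1239, -0.9923]])}
scene {'K': array([[502.8187,   0.    , 331.1773],
       [  0.    , 502.8187, 205.2791],
       [  0.    ,   0.    ,   1.    ]]), 'position': array([-0.153 ,  0.7321,  0.8635]), 'rotation': array([[-0.7255, -0.4287,  0.5384],
       [-0.6881,  0.4706, -0.5524],
       [-0.0165, -0.7712, -0.6364]])}
{'time_s': 0.1, 'joint_pos': array([ 1.2431,  0.4694, -0.0486,  1.5336,  0.0241,  1.141 , -0.0823]), 'qd': array([-0.0009, -0.0032,  0.001 , -0.0011, -0.0002,  0.0008,  0.0004]), 'joint_efforts': array([  0.0006, -51.151 ,  -0.0471, -23.8391,   0.0108,   0.0044,
         0.    ]), 'position': array([ 0.1986, -0.6446,  0.2554]), 'tcp_rot': array([[ 0.9557,  0.2944, -0.0006],
       [ 0.2944, -0.9557,  0.0017],
       [-0.0001, -0.0018, -1.    ]]), 'wrist_force': array([ 0.815 , -0.3553, -0.3974]), 'ft_torque': array([ 0.0251, -0.0214, -0.0112]), 'gripper_force': 0.0, 'finger_gap': 0.08536637860035427}
{'K': array([[309.7069,   0.    , 320.6969],
       [  0.    , 309.7069, 200.7709],
       [  0.    ,   0.    ,   1.    ]]), 'tool_from_camera': array([[ 0.0011, -0.9451, -0.3267,  0.0842],
       [ 1.    ,  0.0011,  0.0004,  0.0011],
       [-0.    , -0.3267,  0.9451, -0.119 ],
       [ 0.    ,  0.    ,  0.    ,  1.    ]])}
```

View pics/top0.png

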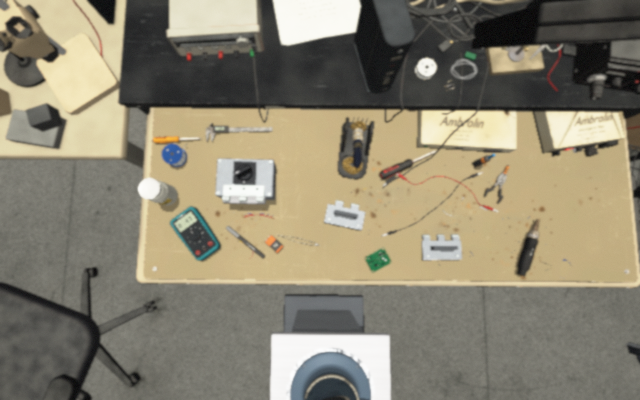

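View pics/scene0.png

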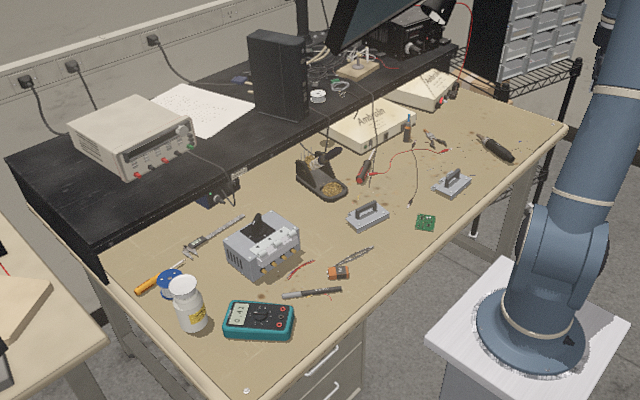

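The top view shows the box at about (245,180) and two flaps at (345,214) and (442,247). Zooming in on these.

Run:
```python
import cv2,numpy as np
p=np.load("top0.npz")['p'][:,:,::-1]; s=np.load("scene0.npz")['p'][:,:,::-1]
f=lambda im,x,y,w,h,k:cv2.resize(im[y:y+h,x:x+w],(w*k,h*k),interpolation=cv2.INTER_CUBIC)
a=f(p,210,150,66,60,6);b=f(p,320,190,66,60,6)[:, :];c=f(s,215,200,66,40,6)
c=f(s,220,205,132,75,3); d=f(s,340,160,132,75,3)
e=f(p,415,225,66,60,6)
top=np.hstack([a[:300],b[:300]]); bot=np.hstack([e[:300],np.vstack([c])[:225].copy() if 0 else cv2.copyMakeBorder(d,0,75,0,0,0)])
cv2.imwrite("pics/crop.png",np.vstack([top,bot]))
```

```text
(no output)
```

View pics/crop.png

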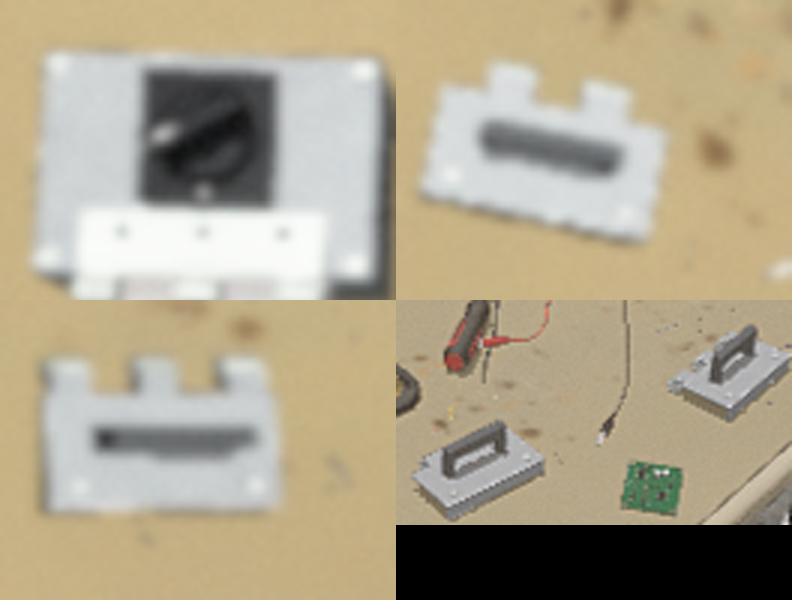

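The flap to fit (two knuckles) is the one at about (345,214) in top. The spare at (442,247) has three. The isolator bar is near "on", with its top end leaning right. Next are coarse positions, then close wrist views.

```bash
cat > h.py <<'E'
import numpy as np,cv2
from rig import *
np.set_printoptions(precision=4,suppress=True)
def cam(n):
    c=camera_params(n)
    if n=="wrist":
        s=sense(); T=c["tool_from_camera"]; R=s["tcp_rot"]@T[:3,:3]; o=s["position"]+s["tcp_rot"]@T[:3,3]
    else: R,o=c["rotation"],c["position"]
    return c["K"],R,o
def rays(n,C,uv):
    K,R,o=C; uv=np.asarray(uv,float); x=(uv-K[:2,2])/K[0,0]
    if n=="wrist":
        r=np.linalg.norm(x,axis=-1,keepdims=True)+1e-12
        d=np.concatenate([np.sin(r)*x/r,np.cos(r)],-1)
    else: d=np.concatenate([x,np.ones(x.shape[:-1]+(1,))],-1)
    return d@R.T,d
def cloud(n,C,dep):
    v,u=np.mgrid[:400,:640]; D,d=rays(n,C,np.stack([u,v],-1))
    return C[2]+D*(dep/np.maximum(d[...,2],1e-3))[...,None]
def plane(n,C,uv,z):
    D,_=rays(n,C,uv); return C[2]+D*((z-C[2][2])/D[...,2])[...,None]
def down(yaw):  # tool x axis at world angle yaw, z down
    c,s=np.cos(yaw),np.sin(yaw); return np.array([[c,s,0],[s,-c,0],[0,0,-1.]])
E
python3 - <<'E'
from h import *
C=cam("top")
d=np.load("top0.npz")['d']; P=cloud("top",C,d)
for nm,(x,y,w,h),z0,z1 in (("box",(205,145,80,65),.065,.085),("dial bar",(225,155,40,40),.085,.14),("flap",(318,192,60,45),.010,.03),("flapbar",(318,192,60,45),.033,.06),("table",(380,200,30,30),-1,1)):
    q=P[y:y+h,x:x+w].reshape(-1,3); q=q[(q[:,2]>z0)&(q[:,2]<z1)]
    r=cv2.minAreaRect(q[:,:2].astype(np.float32)*1000); print(nm,len(q),np.median(q,0),r)
for xy in((.5,.2),(.4,0.1)):
  pass
E
```

```text
box 2168 [0.5555 0.2306 0.0757] ((555.9874267578125, 233.8927001953125), (150.39285278320312, 118.79782104492188), 89.4808578491211)
dial bar 151 [0.5739 0.2315 0.1111] ((576.4237670898438, 232.71652221679688), (35.177181243896484, 36.867671966552734), 71.51044464111328)
flap 711 [ 0.4674 -0.0323  0.0161] ((476.21295166015625, -36.196529388427734), (106.11448669433594, 68.32659912109375), 78.73379516601562)
flapbar 96 [ 0.4732 -0.0353  0.0458] ((474.3146667480469, -36.017173767089844), (63.062320709228516, 10.22458553314209), 78.33720397949219)
table 893 [ 0.4782 -0.1785 -0.0007] ((477.464111328125, -178.39593505859375), (83.47702026367188, 83.24815368652344), 89.77275085449219)
```

Run:
```python
from h import *
for y in (0,np.pi,-np.pi/2,np.pi/2,-1.2,-1.4,np.pi-1.3): print(y,inverse_kinematics([.53,.231,.25],down(y)), inverse_kinematics([.475,-.036,.15],down(y)))
for nm,pos in (("wf",[.475,-.036,.2]),("wb",[.53,.231,.26])):
    yaw=np.pi if inverse_kinematics(pos,down(np.pi)) is not None else 0
    movep(pos,down(yaw)); sleep(.3); C=cam("wrist"); p,d=camera("wrist")
    np.savez(nm+".npz",p=p,d=d,K=C[0],R=C[1],o=C[2]); cv2.imwrite(f"pics/{nm}.png",p[:,:,::-1])
    print(nm,yaw,sense()["time_s"],sense()["joint_pos"],d.min(),d.max())
a=cv2.imread("pics/wf.png");b=cv2.imread("pics/wb.png")
cv2.imwrite("pics/w2.png",np.hstack([a[:, 120:520],b[:,120:520]]))
```

```text
0 [ 0.242   0.4973 -0.9954  1.7376  0.4524  1.1572 -2.4568] [ 0.3945  0.3219 -0.4842  2.0805  0.2098  0.7851 -1.7886]
3.141592653589793 [ 0.278   0.5256 -1.0599  1.7359  0.4939  1.1765  0.649 ] [ 0.7586  0.4456 -0.956   2.0631  0.4791  0.869   1.099 ]
-1.5707963267948966 [ 0.3348  0.5838 -1.1735  1.7334  0.5723  1.218   2.1525] [-0.871   0.4859  1.1222  2.1438 -0.5866  0.8638 -2.5327]
1.5707963267948966 [ 0.2829  0.5299 -1.069   1.7357  0.4999  1.1794 -0.927 ] [ 0.5493  0.3584 -0.6756  2.0727  0.3081  0.8087 -0.3109]
-1.2 [ 0.3348  0.5838 -1.1735  1.7334  0.5723  1.218   2.5233] [-0.871   0.4859  1.1222  2.1438 -0.5866  0.8638 -2.1619]
-1.4 [ 0.3348  0.5838 -1.1735  1.7334  0.5723  1.218   2.3233] [-0.871   0.4859  1.1222  2.1438 -0.5866  0.8638 -2.3619]
1.841592653589793 [ 0.2837  0.5306 -1.0706  1.7357  0.501   1.1799 -0.6571] [ 0.5761  0.3665 -0.7098  2.0714  0.327   0.8141 -0.0579]
wf 3.141592653589793 2.8333 [ 0.809   0.3676 -0.9947  2.0136  0.3778  0.956   1.1917] 0.0 1.3197186
wb 3.141592653589793 4.2667 [ 0.24    0.4817 -0.9866  1.7264  0.4333  1.1708  0.7011] 0.0 1.3863152
```

View pics/w2.png

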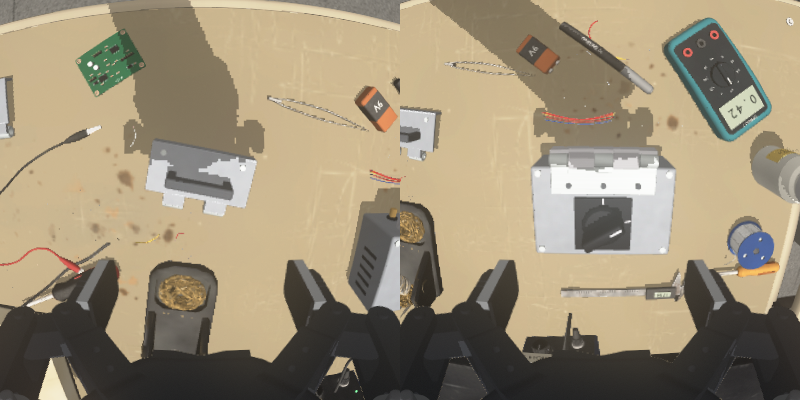

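Left: the flap at about (200,180) with its knuckles facing image-down, which is world +x. Right: the box at (603,200) with its bar at (600,235) and hinge knuckles at row ~158. Computing poses from the depth and comparing with the top camera.

```bash
cat > meas.py <<'E'
from h import *
def rect(q):
    (c,(w,h),a)=cv2.minAreaRect(q[:,:2].astype(np.float32)*1000)
    if w<h: w,h,a=h,w,a+90   # a: direction of the long side
    a=(a+90)%180-90
    return np.array([c[0],c[1],w,h,a])
def sel(P,lo,hi): 
    q=P.reshape(-1,3); return q[np.all((q>lo)&(q<hi),1)]
def load(f):
    z=np.load(f); return z,(z["K"],z["R"],z["o"])
E
python3 - <<'E'
from meas import *
T=np.load("top0.npz"); PT=cloud("top",cam("top"),T["d"])
z,C=load("wb.npz"); PB=cloud("wrist",C,z["d"]); 
z,C=load("wf.npz"); PF=cloud("wrist",C,z["d"])
for n,B,F in (("top",PT,PT),("wrist",PB,PF)):
    print(n)
    print(" table",np.median(sel(F,[.4,-.15,-.02],[.45,.05,.01])[:,2]))
    q=sel(B,[.45,.1,.068],[.7,.35,.079]); print(" boxtop",len(q),rect(q),np.median(q[:,2]))
    q=sel(B,[.45,.1,.068],[.7,.35,.13]); print(" box+hinge",rect(q))
    q=sel(B,[.54,.19,.100],[.62,.28,.13]); print(" bar",len(q),rect(q),q[:,2].max(),q[:,:2].mean(0))
    q=sel(B,[.48,.12,.083],[.535,.35,.095]); print(" knuckle crest",len(q),rect(q),np.median(q[:,2]),q[:,2].max())
    q=sel(F,[.4,-.12,.010],[.55,.05,.026]); print(" flap",len(q),rect(q),np.median(q[:,2]))
    q=sel(F,[.4,-.12,.034],[.55,.05,.06]); print(" fbar",len(q),rect(q),np.percentile(q[:,2],95))
E
```

```text
top
 table -0.0006949715688102653
 boxtop 1893 [555.9874 233.8927 150.3929 118.7978  89.4809] 0.07525321769804894
 box+hinge [555.9874 233.8927 150.3929 118.7978  89.4809]
 bar 97 [576.8011 233.105   42.6595  12.8001 -57.8296] 0.11722295752866063 [0.576  0.2324]
 knuckle crest 102 [506.9651 233.9448 103.9169  13.1799  89.6482] 0.08731768173275228 0.09232357469173402
 flap 710 [476.213  -36.1965 106.1145  68.3266  78.7338] 0.016088523642788566
 fbar 96 [474.3147 -36.0172  63.0623  10.2246  78.3372] 0.049320212573612576
wrist
 table 0.001437791986286463
 boxtop 8193 [554.4911 230.3878 150.4417 118.3125  89.7522] 0.07651363106546305
 box+hinge [554.4696 230.3879 150.4417 118.3554  89.7522]
 bar 715 [575.611  230.4963  43.8189  12.4876 -59.6466] 0.11713600610882718 [0.5736 0.2303]
 knuckle crest 790 [506.1841 230.9999 106.2448  14.0521  89.3758] 0.08908724606916535 0.09190517077253718
 flap 4890 [475.309  -39.5693 106.71    69.518   78.3571] 0.018263407525097836
 fbar 919 [473.2548 -39.1081  64.0136  11.0615  78.9381] 0.04916645017318767
```

Run:
```python
from meas import *
movep([.61,.231,.26],down(0)); sleep(.3); C=cam("wrist"); p,d=camera("wrist")
np.savez("wb0.npz",p=p,d=d,K=C[0],R=C[1],o=C[2]); B=cloud("wrist",C,d)
q=sel(B,[.45,.1,.068],[.7,.35,.079]); print(" boxtop",len(q),rect(q),np.median(q[:,2]))
q=sel(B,[.54,.19,.100],[.62,.28,.13]); print(" bar",len(q),rect(q),q[:,2].max(),q[:,:2].mean(0))
q=sel(B,[.48,.12,.083],[.535,.35,.095]); print(" knuckle crest",len(q),rect(q),np.median(q[:,2]),q[:,2].max())
print(sense()["time_s"],sense()["position"],sense()["joint_pos"])
```

```text
boxtop 8386 [556.6929 230.3933 151.137  116.5803  89.3546] 0.07642517476504923
 bar 727 [577.3476 229.8112  43.9339  12.6362 -59.6783] 0.1172984580084998 [0.5791 0.2301]
 knuckle crest 555 [507.5609 231.0905 105.8823  14.1246  89.5829] 0.08882365067503156 0.09165738152857766
6.9833 [0.61  0.231 0.26 ] [-0.2594  0.4404 -0.2345  1.5778  0.1094  1.1363 -2.0893]
```

Averaging opposite views gives bar (0.5765, 0.2302) at −59.6°, hinge (0.5069, 0.2310), and box yaw ≈ −0.5°. Turning the isolator now.

Run:
```python
from meas import *
c=[.5765,.2302]; a=np.radians
movep(c+[.19],down(a(120.4))); command_gripper(.05)
print(move_l(c+[.117],feed=.12,until_force=15)); 
command_gripper(0.0,30); s=sense(); print("grip",s["finger_gap"],s["gripper_force"],s["wrist_force"],s["ft_torque"],s["position"])
for y in np.linspace(120.4,179.5,7)[1:].tolist()+[181.5]:
    move_l(c+[.117],down(a(y)),feed=.15); s=sense(); print(y,s["wrist_force"],s["ft_torque"],s["time_s"])
    if abs(s["ft_torque"][2])>1.5: break
```

```text
False
grip 0.011044014853338589 34.03291046619415 [-0.7707 -0.843   3.7745] [-0.0845  0.1212  0.0405] [0.5769 0.2304 0.1178]
130.25 [-0.0067 -0.3288  5.25  ] [-0.0963  0.0391  0.0498] 10.5583
140.1 [-0.3192  0.4532  4.7475] [-0.0459 -0.0257  0.0351] 10.8833
149.95 [ 0.1124 -0.3823  5.1685] [ 0.0405 -0.1057  0.0401] 11.2083
159.8 [0.8272 0.374  5.4177] [ 0.1267 -0.1666  0.12  ] 11.5333
169.65 [0.6068 0.7362 5.2552] [ 0.2535 -0.213   0.033 ] 11.8583
179.5 [1.2718 2.0557 6.3377] [ 0.3637 -0.2818 -0.1029] 12.1833
181.5 [1.9177 2.2484 5.0443] [ 0.3643 -0.338  -0.735 ] 12.4333
```

Run:
```python
from meas import *
a=np.radians
command_gripper(.05); move_l([.5765,.2302,.20],feed=.2)
movep([.50,.2302,.26],down(np.pi)); sleep(.2); C=cam("wrist"); p,d=camera("wrist"); B=cloud("wrist",C,d)
np.savez("wb2.npz",p=p,d=d,K=C[0],R=C[1],o=C[2])
q=sel(B,[.45,.1,.068],[.7,.35,.079]); print(" boxtop",rect(q))
q=sel(B,[.54,.19,.100],[.62,.28,.13]); print(" bar",len(q),rect(q)); cv2.imwrite("pics/bar.png",cv2.resize(p[100:300,200:440,::-1],None,fx=2,fy=2))
Y=a(78.7); f=[.4742,-.0391]
movep(f+[.13],down(Y)); command_gripper(.05)
print(move_l(f+[.048],feed=.12,until_force=12)); 
command_gripper(0.0,60); s=sense(); print("grip",s["finger_gap"],s["gripper_force"],s["wrist_force"],s["ft_torque"],s["position"])
move_l(f+[.16],feed=.12); s=sense(); print(s["finger_gap"],s["wrist_force"],s["ft_torque"],s["time_s"])
```

```text
boxtop [555.1955 230.8169 150.5904 119.0081  89.0283]
 bar 517 [575.7458 231.1367  44.5587  11.202   -0.121 ]
False
grip 0.008907581787750214 59.12932097911835 [-1.3958  0.3334  6.3632] [0.013  0.3331 0.016 ] [ 0.4746 -0.0392  0.0487]
0.00875584344835365 [ 0.0239  0.3107 -1.8192] [ 0.0231 -0.0344 -0.0218] 17.9083
```

View pics/bar.png

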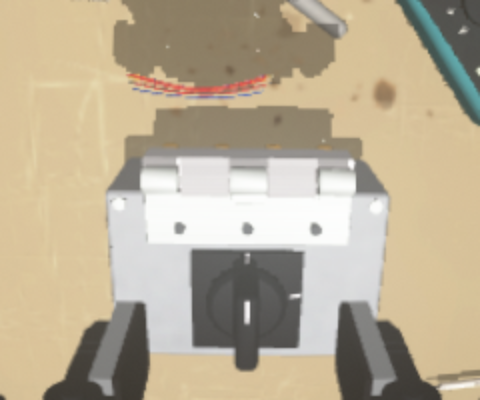

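The isolator bar is vertical in the picture at about (247,310), pointing at the mark, so it is off. The flap is gripped. Next I carry it above the hinge and measure the relative offset.

Run:
```python
from meas import *
a=np.radians; h=np.array([.5069,.2310]); psi=a(-.5); Y=psi+np.pi/2
g=h-.030*np.array([np.cos(psi),np.sin(psi)])
movep([*g,.20],down(Y)); move_l([*g,.160],feed=.1); sleep(.3)
s=sense(); print(s["position"],s["time_s"],s["finger_gap"])
C=cam("wrist"); p,d=camera("wrist"); np.savez("wh.npz",p=p,d=d,K=C[0],R=C[1],o=C[2])
t,dt=camera("top"); np.savez("top1.npz",p=t,d=dt)
sc,ds=camera("scene"); np.savez("sc1.npz",p=sc,d=ds)
B=cloud("wrist",C,d)
q=sel(B,[.40,.1,.122],[.56,.35,.131]); print("plate?",len(q),rect(q) if len(q)>5 else 0)
q=sel(B,[.49,.1,.083],[.53,.35,.095]); print("crest",len(q),rect(q))
z=B[...,2]; print(np.histogram(z[(B[...,0]>.4)&(B[...,0]<.56)&(B[...,1]>.15)&(B[...,1]<.32)],bins=np.arange(.07,.18,.005)))
cv2.imwrite("pics/wh.png",np.hstack([p[:,100:540,::-1],cv2.resize(sc[180:313,190:310,::-1],(360,400))]))
```

```text
[0.4772 0.2314 0.1605] 19.8167 0.00869440035945433
plate? 9841 [479.5786 231.3377 106.0185  68.6946  89.497 ]
crest 513 [507.2581 275.3606  18.496   14.3294  89.8581]
(array([ 617, 8673, 1534,  405,  207,   54,   65,   72,  135,  282,  244,
       4987, 5316,   78,  195,  347,  379, 1623, 1322,  404,  577]), array([0.07 , 0.075, 0.08 , 0.085, 0.09 , 0.095, 0.1  , 0.105, 0.11 ,
       0.115, 0.12 , 0.125, 0.13 , 0.135, 0.14 , 0.145, 0.15 , 0.155,
       0.16 , 0.165, 0.17 , 0.175]))
```

View pics/wh.png

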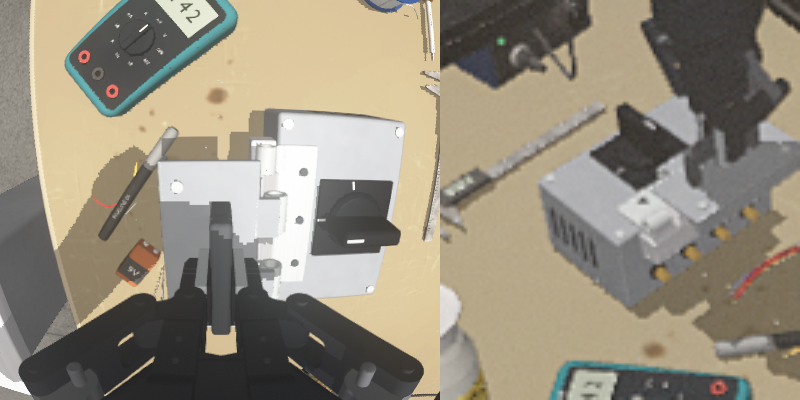

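Flap above the hinge: in the wrist view the plate centre is y=231.3 and the hinge centre y≈231.4, with yaw matched at −0.5°. Lowering with force guard.

Run:
```python
from meas import *
z,C=load("wh.npz"); q=sel(cloud("wrist",C,z["d"]),[.40,.1,.12],[.515,.35,.134]); 
A=np.c_[q[:,:2]-q[:,:2].mean(0),np.ones(len(q))]; print("plate slope,z",np.linalg.lstsq(A,q[:,2],rcond=None)[0])
s=sense(); x,y,_=s["position"]; f0=s["wrist_force"]
x,y=.50687-.030,.2313
move_l([x,y,.137],feed=.08)
print(move_l([x,y,.1215],feed=.02,until_force=7)); sleep(.3); s=sense(); print(s["position"],f0,s["wrist_force"],s["ft_torque"],s["finger_gap"],s["time_s"])
C=cam("wrist"); p,d=camera("wrist"); np.savez("ws.npz",p=p,d=d,K=C[0],R=C[1],o=C[2]); B=cloud("wrist",C,d)
q=sel(B,[.40,.1,.088],[.4995,.35,.103]); print("plate",rect(q)); A=np.c_[q[:,:2]-q[:,:2].mean(0),np.ones(len(q))]; print("plate slope,z",np.linalg.lstsq(A,q[:,2],rcond=None)[0])
sc,ds=camera("scene")
cv2.imwrite("pics/ws.png",np.hstack([cv2.resize(p[110:310,240:420,::-1],(360,400)),cv2.resize(sc[180:313,190:310,::-1],(360,400))]))
```

```text
plate slope,z [-0.0252  0.0118  0.1298]
True
[0.4762 0.2313 0.1233] [ 1.1184  1.0127 -1.3557] [-0.8988  0.2839  5.2983] [ 0.1664 -0.0614 -0.0712] 0.008438753784638752 21.3583
plate [471.8169 231.4543 106.3804  55.3128  89.9772]
plate slope,z [ 0.0059 -0.0004  0.0929]
```

View pics/ws.png

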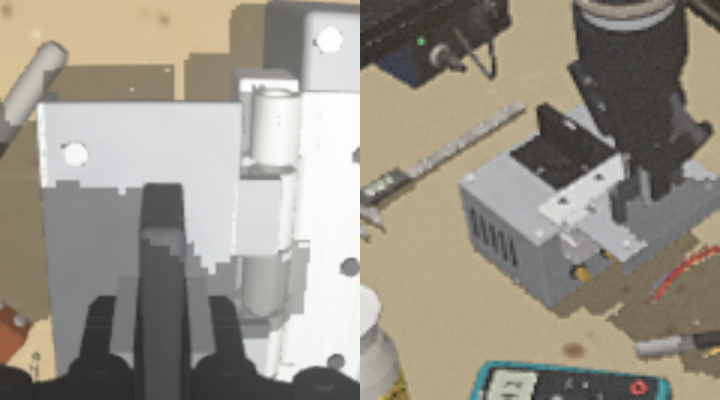

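The wrist view shows the flap's knuckle (around (262,215)) sitting in the gap between the fixed ones. Checking crest heights and x alignment numerically.

Run:
```python
from meas import *
z,C=load("ws.npz"); B=cloud("wrist",C,z["d"])
for n,lo,hi in (("fixed+44",.268,.282),("flap+22",.246,.261),("fixed0",.226,.237)):
    q=sel(B,[.497,lo,.078],[.516,hi,.096]); 
    if len(q)<20: print(n,len(q)); continue
    m=lambda k:np.linalg.lstsq(np.c_[2*k[:,0],2*k[:,2],np.ones(len(k))],k[:,0]**2+k[:,2]**2,rcond=None)[0]
    top=q[q[:,2]>np.percentile(q[:,2],50)]; b=np.median(np.r_[[top[:,0]]]); print(n,len(q),"crest z",np.percentile(q[:,2],[90,97]),"x of top",b,top[:,0].min(),top[:,0].max())
q=sel(B,[.49,.1,.084],[.52,.35,.096]); ys=np.arange(.22,.285,.002)
for y in ys:
    k=q[abs(q[:,1]-y)<.001]; 
    if len(k)>5: print(round(y,3),len(k),round(k[:,2].max(),4),round(k[:,0].min(),4),round(k[:,0].max(),4))
q=sel(B,[.54,.19,.100],[.62,.28,.13]); print("bar",rect(q))
```

```text
fixed+44 702 crest z [0.0904 0.0909] x of top 0.506810844447588 0.5016830064324448 0.5110293683872226
flap+22 768 crest z [0.0936 0.094 ] x of top 0.5021956257749516 0.497058450733907 0.5075452784969996
fixed0 444 crest z [0.0904 0.0908] x of top 0.5062777265139837 0.501038748535194 0.5110434894751381
0.22 115 0.0946 0.4981 0.5129
0.222 14 0.0904 0.5001 0.5122
0.224 60 0.091 0.4999 0.5123
0.226 67 0.0912 0.4998 0.512
0.228 78 0.0933 0.495 0.5125
0.23 86 0.0935 0.4904 0.5124
0.232 110 0.0943 0.4903 0.5121
0.234 110 0.094 0.4903 0.5127
0.236 109 0.094 0.4902 0.5132
0.238 109 0.0944 0.4902 0.5131
0.24 87 0.0942 0.4901 0.5132
0.242 111 0.0944 0.4901 0.5118
0.244 133 0.0947 0.49 0.5125
0.246 126 0.0944 0.4901 0.5132
0.248 140 0.0945 0.4904 0.5128
0.25 130 0.0943 0.4904 0.5127
0.252 146 0.0948 0.4904 0.5125
0.254 137 0.0944 0.4903 0.5133
0.256 141 0.0944 0.4903 0.5122
0.258 143 0.0944 0.4902 0.5129
0.26 150 0.0943 0.4901 0.5126
0.262 156 0.0941 0.4901 0.5122
0.264 164 0.0945 0.49 0.5126
0.266 76 0.0942 0.49 0.5121
0.268 142 0.0943 0.49 0.5133
0.27 140 0.0938 0.49 0.5128
0.272 138 0.0941 0.4904 0.5135
0.274 148 0.0939 0.4904 0.5132
0.276 149 0.0943 0.4904 0.5132
0.278 140 0.095 0.4903 0.5127
0.28 150 0.0941 0.4903 0.5136
0.282 149 0.0942 0.4903 0.5136
0.284 127 0.0934 0.4903 0.5133
bar [576.0474 231.1515  45.1355  12.7162  -0.7243]
```

Run:
```python
from meas import *
z,C=load("ws.npz"); B=cloud("wrist",C,z["d"])
for n,lo,hi in (("fixed+44",.269,.281),("flap+22",.246,.260),("fixed0",.226,.236)):
    q=sel(B,[.497,lo,.076],[.517,hi,.097]); print(n)
    for x in np.arange(.499,.517,.0015):
        k=q[abs(q[:,0]-x)<.00075,2]
        if len(k)>3: print("  %.4f z %.4f (%d)"%(x,np.median(k),len(k)))
```

```text
fixed+44
  0.5005 z 0.0858 (66)
  0.5020 z 0.0877 (75)
  0.5035 z 0.0894 (71)
  0.5050 z 0.0898 (66)
  0.5065 z 0.0904 (66)
  0.5080 z 0.0900 (60)
  0.5095 z 0.0898 (60)
  0.5110 z 0.0890 (46)
  0.5125 z 0.0876 (57)
  0.5140 z 0.0866 (6)
  0.5155 z 0.0806 (45)
  0.5170 z 0.0803 (24)
flap+22
  0.4990 z 0.0930 (67)
  0.5005 z 0.0931 (67)
  0.5020 z 0.0929 (73)
  0.5035 z 0.0930 (61)
  0.5050 z 0.0930 (72)
  0.5065 z 0.0931 (71)
  0.5080 z 0.0903 (29)
  0.5095 z 0.0894 (63)
  0.5110 z 0.0884 (50)
  0.5125 z 0.0870 (32)
  0.5140 z 0.0811 (29)
  0.5155 z 0.0805 (47)
  0.5170 z 0.0796 (25)
fixed0
  0.4990 z 0.0841 (8)
  0.5005 z 0.0870 (53)
  0.5020 z 0.0884 (47)
  0.5035 z 0.0896 (43)
  0.5050 z 0.0900 (42)
  0.5065 z 0.0903 (37)
  0.5080 z 0.0899 (41)
  0.5095 z 0.0898 (34)
  0.5110 z 0.0885 (33)
  0.5125 z 0.0872 (16)
  0.5140 z 0.0810 (11)
  0.5155 z 0.0804 (37)
  0.5170 z 0.0805 (19)
```

Run:
```python
from h import *
sleep(.7); s=sense(); print(s["position"],s["wrist_force"],s["finger_gap"],s["time_s"]); print(finish_job())
```

```text
[0.4762 0.2313 0.1234] [-1.0263  0.996   5.5458] 0.00866891324097896 22.1583
the job is handed in; nothing more can be done
None
```

I turned the isolator to off and seated the two-knuckle flap in the hinge gaps, where its knuckles measured within about 0.5 mm of the fixed ones; I handed the job in at about 22 s, still gripping the flap level with a light downward push, but no verdict came back.

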